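# Draw a dropped easel clamp out of the drying bay

### The job

The top clamp of a table easel has slid in under the fixed wire guard of the drying bay, between two wet canvases. Take the hooked rod from its rest, reach in under the guard, catch the clamp by its steel strap and draw it out with the hook until all of it lies flat on the open table in front of the guard, then lay the rod back in the two notches of its rest as it was. Do not touch the wet canvases, do not handle the clamp with the gripper while it is behind the guard, and do not shift the bottle or the jar.

Things in the scene. Friction and masses are not known exactly. Their poses are not given: they have to be found in the camera images.
- bay: Fixed drying bay, a black steel frame with wire guard over and around part of the table, open only in front. Origin on the table, middle of the front opening; +x level into the bay, z up. 420 mm wide (y), 320 deep (x). Front rail: 14 mm round bar along y at x = 0, axis 165 mm up (158 free beneath); wires slope from it up to 215 at the back. Things inside lie on the table.
- clamp: Dropped easel clamp, about 0.2 kg, lying flat: beech block, steel strap loop, black knob. Origin on the table under the middle of the loop's opening (x -20 to 20, y -28 to 28 mm, open above and below). Strap 16 mm high, 4 thick, crosspiece at x -24 to -20. Block x 20 to 52, y -52 to 52, 30 high. Strap faces the bay's front within 0.4 rad; origin starts 135 to 165 mm behind the rail.
- clamp_knob (a point): Outer end of the clamp's knob: (72, 0, 15) mm in the clamp's axes.
- clamp_left (a point): Rear left corner of the clamp's block: (52, 52, 15) mm in the clamp's axes.
- clamp_right (a point): Rear right corner of the clamp's block: (52, -52, 15) mm in the clamp's axes.
- hook: Hooked rod, 90 g. Red handle 64 mm long, 18 wide, 20 high, flat sides; then 8 mm steel rod with its end bent down. Origin mid-handle on the rod's axis, +x along the rod to the hook, z up in the rest. The bend is at x = 150 mm; the hook's lowest point is 30 mm below the axis at x = 146. Centre of mass about 76 mm ahead of the origin. Starts level in the rest, hook down, axis 62 mm above the table.
- hook_tip (a point): Centre of the hook's round end, (146, 0, -26) mm in the hook's axes; the end's radius is 4 mm.
- hook_rod (a point): Point on the rod's axis that lies midway between the two notches at the start: (92, 0, 0) mm in the hook's axes.
- rest: Fixed wooden rest, base 100 by 60 mm, with two V notches (90 degrees, 45 mm wide on top, 10 thick, tops 79 mm above the table) at x = -37.5 and 37.5 mm that carry the rod along the rest's +x, hook towards +x, handle free beyond the -x end. Origin on the table under its middle.
- rest_top (a point): Where the rod's axis lies midway between the notches, 62 mm above the table; axes as the rest.
- wet_a: Wet canvas, mostly dark blue, 130 by 90 by 16 mm, 160 g, lying in the bay to the +y side of the clamp (long side along the bay's x). Origin under its middle. Not to be touched.
- wet_b: Wet canvas, mostly light blue and green, same size, lying in the bay to the -y side of the clamp. Origin under its middle. Not to be touched.
- bottle: Dark green paint bottle with white cap, 44 mm across, 135 mm high, standing; origin under its middle. Bystander.
- jar: Orange paint jar with black cap, 62 mm across, 85 mm high, standing; origin under its middle. Bystander.

How it is judged:
By the outcome, as a careful person would: the job done as asked, in the order asked, and still so for the second after the job is handed in, with the robot touching nothing.
It also fails if it takes over 61 s, if anything falls off the work surface, if the arm or the gripper's body presses on something with over 40 N, if the wrist force passes 120 N, or if a joint passes its speed limit or range.

### The arm

A 6-joint arm with a two-finger parallel gripper is mounted at the origin on the work surface. World frame = base frame: x ahead of the robot, y to its left, z up, the work surface at z = 0. Lengths are in mm, angles in rad, forces in N, time in s.
With the tool pointing down it reaches from about 300 to 775 mm from the base axis. Payload 14.6 kg.
Tool frame: the origin (TCP) lies midway between the tips of the shut fingers; the grasp point (between the pads) lies 19 mm behind it (manip.grip_depth is the distance from the TCP to the grasp point, in mm); x points along the fingers, y is the direction in which the jaws open and shut, and the axes are right-handed (so a half turn about x gives the same grasp; the last joint's range is limited). The gripper opens to 94 mm and grips with 3 to 60 N. Pads are 16 mm wide; open, the fingers measure 119 mm over their backs; the gripper's body (75 mm by 177 mm) begins 78 mm behind the grasp point.
Start: joints at [-1.328, 0.3, 1.521, -0, 1.321, -0.067], TCP at [167.67, -523.809, 205.446] pointing down, gripper open.
Joint ranges: [-3.03, 3.03], [-0.79, 2.21], [0.23, 2.52], [-1.04, 4.18], [0, 3.07], [-2.55, 2.55]. Speed limits (rad/s): [2.22, 2.22, 2.57, 3.14, 3.14, 3.14].

### API

Orientations are given as [roll, pitch, yaw] about the fixed x, y, z axes, in that order (R = Rz(yaw) Ry(pitch) Rx(roll)).
In Python, from cell import readout, cams, ticket, manip gives the robot as it stands. The module is installed in compiled form; this text tells all that it offers.
- The arm moves only by the tool apply_moves, never from a script. Its argument "plan" is one flat list of numbers, 7 for each row, row after row: the turn, a rotation vector about the tool's x, y, z in rad, then the shift along the tool's x, y, z in m, then the opening in per cent of the stroke, from 0 (shut) to 100 (fully open). In form: [wx, wy, wz, x, y, z, fingers, wx, wy, wz, x, y, z, fingers, ...]. A call has 1 to 5 rows; each row shifts and turns the commanded pose from where the row before left it, along the tool's axes as they then stand; what a row does not reach is not made up. A row lasts 1/8 s, in which the tool goes at most 62.5 mm and 10.7 degrees, less where a joint would pass 70% of its speed; a pose out of reach is approached as far as the arm can. A call with a gripper value outside its range is refused whole. The fingers move at their own pace and stop on an object; "force" is the grip in N (left out, the last holds). Time passes only in rows, so rows that do not move let the fingers close. It gives the time, the measured TCP pose, the force and the opening at its end, in the units of the state.
- readout.read_state(): the state, without advancing time (a new reading comes with each control period).
- cams.camera(name): name is "scene" or "top" or "wrist"; returns a dict with "image" (420x560x3 uint8, red, green, blue), "fovy" (degrees; the focal length in pixels is half the picture's height over the tangent of half this angle, whatever the lens; pixels are square), "cx", "cy" (the principal point, pixels), "D" ([k1, k2, p1, p2, k3] as OpenCV has them; the pictures are not rectified), "position" and "orientation" of the camera in the world; the wrist camera has in their place "T_tool_cam" (4x4, takes a point from camera to tool coordinates, whose origin is the TCP and whose axes are the tool frame's). Camera axes: x right, y down, z forward; pixel columns grow to the right and rows downward; lengths in mm; the calibration is good to about 2 mm. A picture is of the moment at which its call begins: read the wrist's pose just before it. There is no depth.
- ticket.sign_off(): hands the job in, once; it reports no verdict.
The state is a dict: "clock": time; "joints": joint angles; "qd": joint speeds; "effort": joint torques, N m; "eef_pos": TCP position; "eef_rot": TCP orientation; "wrist_force": force on the tool from outside, world axes, zero at the start; "moment": the same for the moment, N m; "finger_gap": finger opening in mm.
Only numpy, scipy, OpenCV 4.12 (cv2) and the standard library are available. Lean on these libraries where they do the work, as an engineer would, in place of code of your own. Each camera call takes 0.05 s, during which the arm holds its last target.

## Working session

There is one attempt and no reset: what is moved stays moved. The work goes in short steps, Python scripts to look and compute and a tool call to move; the robot and the scene stay as the last step left them, time stands still between calls to the robot, and variables do not carry over. Pictures are saved under pics/ and viewed, and the job is handed in when it is done.

Besides the shell and the picture viewer there is one more tool, called after "Emit:" by a JSON object that holds its "op" and its "data". apply_moves: Moves the arm, as the interface text tells. Its arguments: {"type":"object","properties":{"plan":{"type":"array","items":{"type":"number"}},"force":{"type":"number"}},"required":["plan"]}

```bash
ls; mkdir -p pics; python3 - <<'E'
from cell import readout, cams, manip
import cv2
print(readout.read_state()); print([a for a in dir(manip) if a[0]!='_'])
for n in ['scene','top','wrist']:
    c=cams.camera(n); cv2.imwrite(f'pics/{n}0.png',c['image'][:,:,::-1]); c.pop('image'); print(n,c)
E
```

```text
pics
{'clock': 0.0, 'joints': array([-1.32756158e+00,  3.00502666e-01,  1.52158680e+00, -8.44739255e-06,
        1.32069481e+00, -6.65838776e-02]), 'qd': array([ 0.0006433 ,  0.00050991, -0.00069773,  0.00180671, -0.00125276,
        0.00243418]), 'effort': array([ 9.97265524e-04, -5.31803799e+01, -3.52736270e+01,  7.09080650e-02,
        2.43729103e-02, -1.09736650e-04]), 'eef_pos': array([ 167.6268562 , -523.55514154,  204.86659589]), 'eef_rot': array([-1.63051396,  1.56960468,  1.82089941]), 'wrist_force': array([ 0.16472236, -0.40598206, -0.05439767]), 'moment': array([ 0.01554857, -0.02596126, -0.02264756]), 'finger_gap': 94.04099920416846}
['Unreachable', 'grip_depth']
scene {'fovy': 55.01982842485811, 'cx': 281.60933412645863, 'cy': 207.45305252581392, 'D': array([0.01643405, 0.        , 0.        , 0.        , 0.        ]), 'position': array([1074.21629842, -750.74544413,  633.62208869]), 'orientation': array([-2.13717632, -0.01033249,  0.58959852])}
top {'fovy': 55.099505471883305, 'cx': 280.80858927311124, 'cy': 212.8928036218581, 'D': array([0.01845772, 0.        , 0.        , 0.        , 0.        ]), 'position': array([ 523.25859145,    1.57046647, 1102.14455027]), 'orientation': array([-3.05613202, -0.00950222, -1.55997337])}
wrist {'fovy': 58.71661583192877, 'cx': 274.2142703527442, 'cy': 215.92807502808913, 'D': array([0.01551713, 0.        , 0.        , 0.        , 0.        ]), 'T_tool_cam': array([[ 7.52114818e-05, -2.75464794e-01,  9.61311158e-01,
        -1.77985199e+02],
       [ 9.99999561e-01,  9.18913311e-04,  1.85077241e-04,
         9.70272710e-01],
       [-9.34343883e-04,  9.61310721e-01,  2.75464742e-01,
        -7.98853099e+01],
       [ 0.00000000e+00,  0.00000000e+00,  0.00000000e+00,
         1.00000000e+00]])}
```

View pics/scene0.png

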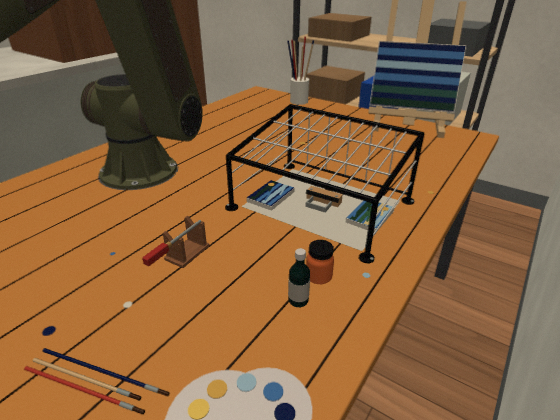

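View pics/top0.png

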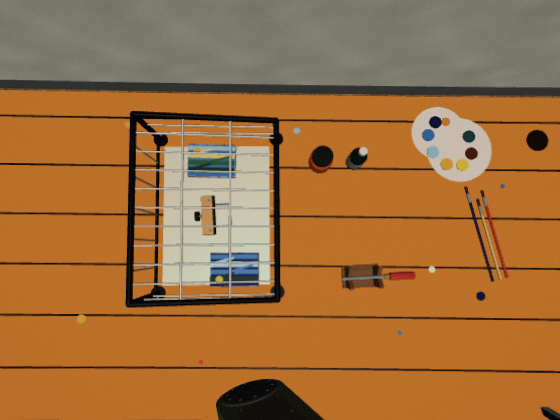

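View pics/wrist0.png

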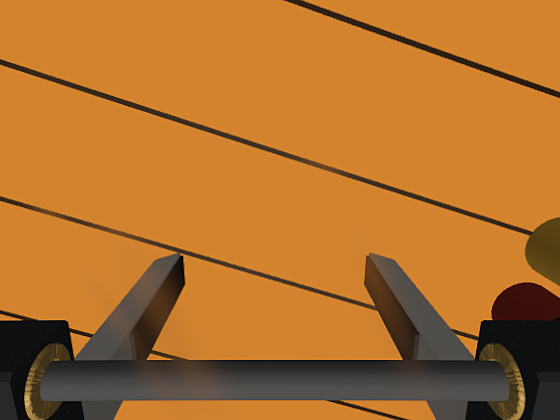

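```bash
cat > h.py <<'E'
import numpy as np, cv2
from scipy.spatial.transform import Rotation as Ro
from cell import readout, cams
def Rm(o): return Ro.from_euler('xyz',o).as_matrix()
def cam(name):
    s=readout.read_state(); c=cams.camera(name)
    f=210/np.tan(np.radians(c['fovy'])/2)
    K=np.array([[f,0,c['cx']],[0,f,c['cy']],[0,0,1]])
    if name=='wrist':
        T=np.eye(4); T[:3,:3]=Rm(s['eef_rot']); T[:3,3]=s['eef_pos']; T=T@c['T_tool_cam']
    else:
        T=np.eye(4); T[:3,:3]=Rm(c['orientation']); T[:3,3]=c['position']
    return dict(im=c['image'],K=K,D=c['D'],R=T[:3,:3],p=T[:3,3])
def ray(c,px):
    u=cv2.undistortPoints(np.array(px,float).reshape(-1,1,2),c['K'],c['D']).reshape(-1,2)
    d=np.c_[u,np.ones(len(u))]@c['R'].T
    return d/np.linalg.norm(d,axis=1,keepdims=True)
def onz(c,px,z):
    d=ray(c,px); return c['p']+d*((z-c['p'][2])/d[:,2])[:,None]
def proj(c,P):
    P=np.array(P,float).reshape(-1,3)
    return cv2.projectPoints((P-c['p'])@c['R'],np.zeros(3),np.zeros(3),c['K'],c['D'])[0].reshape(-1,2)
def tri(c1,p1,c2,p2):
    d1=ray(c1,p1)[0];d2=ray(c2,p2)[0]
    A=np.c_[d1,-d2]; t=np.linalg.lstsq(A,c2['p']-c1['p'],rcond=None)[0]
    a=c1['p']+d1*t[0]; b=c2['p']+d2*t[1]
    return (a+b)/2, np.linalg.norm(a-b)
def save(c,n,crop=None,s=1):
    im=c['im'][:,:,::-1]
    if crop: x0,y0,x1,y1=crop; im=im[y0:y1,x0:x1]
    cv2.imwrite(f'pics/{n}.png',cv2.resize(im,None,fx=s,fy=s,interpolation=cv2.INTER_CUBIC))
E
python3 - <<'E'
from h import *
np.set_printoptions(precision=3,suppress=True)
s=readout.read_state();print(Rm(s['eef_rot']))
t=cam('top');sc=cam('scene')
import pickle;pickle.dump((t,sc),open('c0.pkl','wb'))
save(t,'top_bay',(110,100,310,320),2.7)
save(t,'top_rest',(290,120,430,310),3)
save(sc,'sc_rest',(130,200,230,290),6)
save(sc,'sc_bay',(220,90,430,270),3.5)
E
```

```text
[[-0.     0.305 -0.952]
 [ 0.001 -0.952 -0.305]
 [-1.    -0.001 -0.   ]]
```

View pics/top_bay.png

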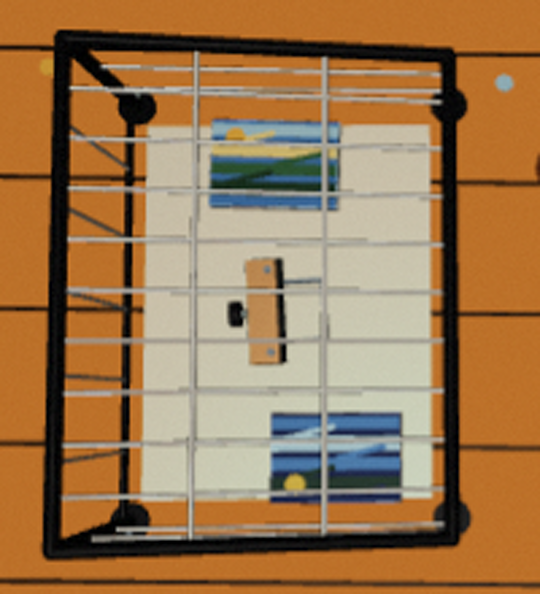

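View pics/top_rest.png

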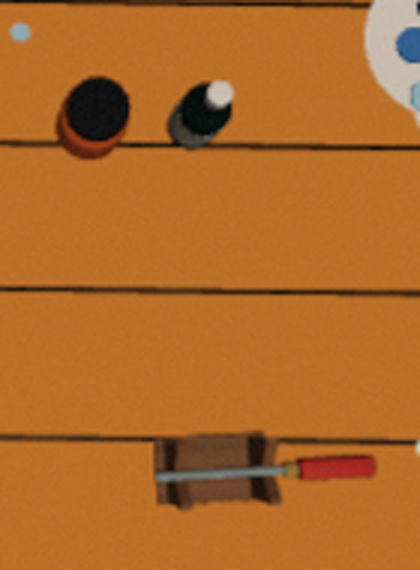

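View pics/sc_rest.png

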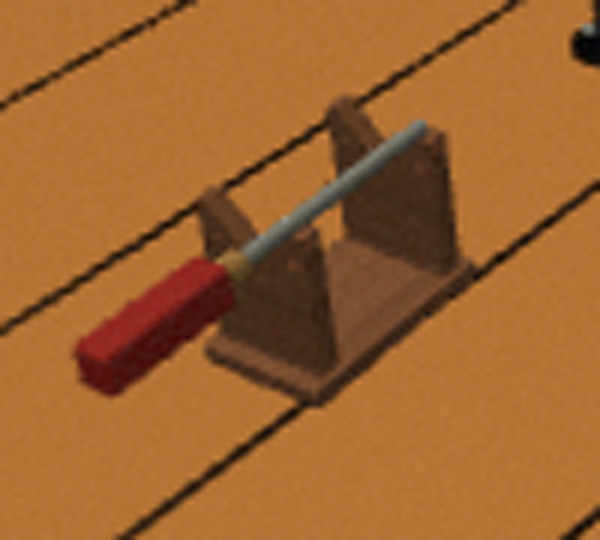

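View pics/sc_bay.png

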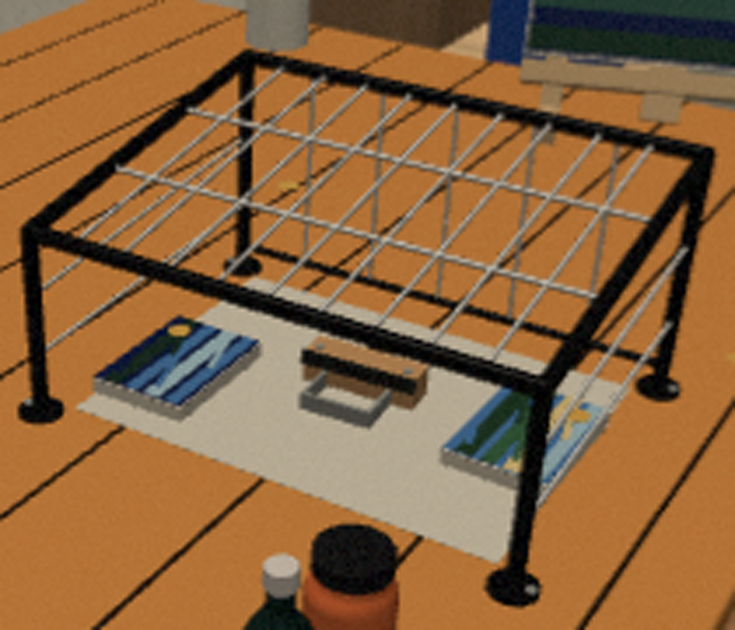

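```bash
python3 - <<'E'
from h import *; import pickle
np.set_printoptions(precision=1,suppress=True)
t,sc=pickle.load(open('c0.pkl','rb'))
TR=lambda x,y:[290+x/3-.33,120+y/3-.33]; SR=lambda x,y:[130+x/6-.42,200+y/6-.42]
TB=lambda x,y:[110+x/2.7-.3,100+y/2.7-.3]; SB=lambda x,y:[220+x/3.5-.36,90+y/3.5-.36]
for n,a,b in [('rod far',TR(158,477),SR(423,126)),('rod ferrule',TR(283,471),SR(244,256)),
  ('bay front rail L',TB(452,541),SB(32,232)),('front rail R',TB(447,56),SB(545,383)),
  ('foot FL',TB(450,518),SB(40,408)),('foot FR',TB(448,105),SB(514,587)),
  ('knob',TB(232,314),SB(0,0)),
  ('block fl top',TB(283,363),SB(302,347)),('block fr top',TB(283,259),SB(425,369)),
  ]:
    print(n,*tri(t,a,sc,b), 'top z0',onz(t,a,0)[0])
# scene-only strap points at z=16 / z0
for n,b,z in [('strap front-left top',SB(300,401),16),('strap fr right top',SB(377,420),16),('strap front bottom left',SB(300,409),0),('front bottom right',SB(375,427),0),
  ('block bl? rear top',SB(322,341),30)]:
    print(n,onz(sc,b,z)[0])
for n,b,z in [('block rl top',TB(248,363),30),('block rr',TB(247,258),30),('block fl',TB(285,363),30),('block fr',TB(282,259),30),('wet_a c1',TB(271,414),16),('c2',TB(401,412),16),('c3',TB(402,500),16),('c4',TB(272,502),16),
   ('wetb',TB(211,122),16),('',TB(337,120),16),('',TB(339,207),16),('',TB(212,208),16),('jar cap c',TR(97,109),85),('bottle cap',TR(219,95),135),('sheet',TB(430,125),0),('',TB(432,498),0),('knob end',TB(229,314),15)]:
    print(n,onz(t,b,z)[0])
# red handle mask
for c,n in((t,'t'),(sc,'s')):
    hsv=cv2.cvtColor(c['im'],cv2.COLOR_RGB2HSV); m=((hsv[...,0]<4)|(hsv[...,0]>175))&(hsv[...,1]>170)&(hsv[...,2]>60)
    m=m.astype(np.uint8); k,l,st,ce=cv2.connectedComponentsWithStats(m)
    for i in range(1,k):
        if st[i,4]>25: 
            pts=np.argwhere(l==i)[:,::-1].astype(np.float32); print(n,st[i],cv2.minAreaRect(pts))
E
```

```text
rod far [ 445.2 -166.8   61.6] 0.3233080178402141 top z0 [ 440.7 -176.6    0. ]
rod ferrule [ 452.  -272.8   63.3] 0.641003841988621 top z0 [ 447.4 -289.8    0. ]
bay front rail L [403.8   0.6 163.5] 2.4138378596448056 top z0 [381.8  -0.5   0. ]
front rail R [823.6   9.2 167.8] 0.14301741358679768 top z0 [877.4  10.5   0. ]
foot FL [403.4   0.8   2. ] 3.266495665162941 top z0 [404.5   1.8   0. ]
foot FR [825.    8.7   1.3] 0.6957910189133453 top z0 [825.7   8.8   0. ]
knob [494.2  60.7 372.9] 240.20552680071503 top z0 [606.5 225.3   0. ]
block fl top [556.  167.1  32.5] 1.00724440042918 top z0 [557.5 172.5   0. ]
block fr top [662.9 171.2  43.9] 11.7017436403583 top z0 [663.4 175.1   0. ]
strap front-left top [586.2 113.8  16. ]
strap fr right top [652.5 124.4  16. ]
strap front bottom left [580.1 125.3   0. ]
front bottom right [645.3 136.7   0. ]
block bl? rear top [562.4 189.5  30. ]
block rl top [556.2 202.1  30. ]
block rr [660.1 206.   30. ]
block fl [556.6 165.8  30. ]
block fr [659.5 171.4  30. ]
wet_a c1 [506.3 180.6  16. ]
c2 [509.6  51.7  16. ]
c3 [423.2  49.4  16. ]
c4 [420.1 177.3  16. ]
wetb [800.3 248.8  16. ]
 [804.2 121.3  16. ]
 [714.9 117.5  16. ]
 [712.2 245.2  16. ]
jar cap c [ 758.4 -111.4   85. ]
bottle cap [ 759.6 -205.3  135. ]
sheet [804.4  27.1   0. ]
 [424.   20.1   0. ]
knob end [605.4 225.2  15. ]
t [486 207  21  70  80] ((496.04595947265625, 241.48626708984375), (71.83697509765625, 1.9156514406204224), 73.3007583618164)
t [390 272  24   7 145] ((401.5, 275.0), (6.0, 23.0), 90.0)
s [293  51   3  27  27] ((293.95050048828125, 64.00495147705078), (26.069976806640625, 0.8955334424972534), 84.2894058227539)
s [143 243  26  23 260] ((155.33108520507812, 253.76351928710938), (9.997297286987305, 29.178157806396484), 54.46232223510742)
s [ 25 367  95  37 253] ((71.7140121459961, 385.26641845703125), (99.6053237915039, 3.8594794273376465), 20.462270736694336)
```

```bash
cat > plan.py <<'E'
from h import *
import json,sys,pickle,os
def load():
    return pickle.load(open('cmd.pkl','rb')) if os.path.exists('cmd.pkl') else None
def setcmd(p,R): pickle.dump((np.array(p,float),R),open('cmd.pkl','wb'))
def rows(wp,fing,nmin=1,rmax=0.17,smax=45,go=True):
    """wp: list of (pos,R[,nmin]); prints rounded rows in groups of 5, stores the resulting commanded pose"""
    p,R=load(); out=[]
    for w in wp:
        P,Rt=np.array(w[0],float),w[1]; nm=w[2] if len(w)>2 else nmin
        rv=Ro.from_matrix(R.T@Rt).as_rotvec()
        n=max(nm,int(np.ceil(np.linalg.norm(rv)/rmax)),int(np.ceil(np.linalg.norm(P-p)/smax)))
        for i in range(n):
            k=n-i
            rv=Ro.from_matrix(R.T@Rt).as_rotvec()/k
            sh=R.T@(P-p)/k
            rr=[round(float(v),3) for v in rv]; ss=[round(float(v)/1000,4) for v in sh]
            out.append(rr+ss+[fing])
            p=p+R@(np.array(ss)*1000); R=R@Ro.from_rotvec(rr).as_matrix()
    for i in range(0,len(out),5):
        print(i//5, json.dumps(sum(out[i:i+5],[])).replace('-0.0,','0,').replace(' 0.0,',' 0,'))
    print('end',p.round(1)); setcmd(p,R)
def tool(yaw,t):
    """jaw dir at angle yaw in the table plane, tool x tilted by t forward (towards yaw+90)"""
    y=np.array([np.cos(yaw),np.sin(yaw),0]); fwd=np.array([-np.sin(yaw),np.cos(yaw),0])
    x=np.sin(t)*fwd-np.cos(t)*np.array([0,0,1.]); return np.c_[x,y,np.cross(x,y)]
def chk():
    s=readout.read_state(); p,R=load()
    Rm_=Rm(s['eef_rot']); 
    open('log.txt','a').write(json.dumps([s['joints'].tolist(),s['eef_pos'].tolist(),s['eef_rot'].tolist()])+'\n')
    np.set_printoptions(precision=3,suppress=True)
    print('t %.2f'%s['clock'],'q',s['joints'],'pos',s['eef_pos'].round(1),'err',(s['eef_pos']-p).round(1),'rot err',Ro.from_matrix(R.T@Rm_).as_rotvec().round(3),'F',s['wrist_force'].round(1),'M',s['moment'].round(2),'gap %.1f'%s['finger_gap'])
E
python3 - <<'E'
from plan import *
s=readout.read_state(); setcmd([167.67,-523.809,205.446],Rm(s['eef_rot'])); chk()
rows([([440,-420,230],tool(0.064,0))],100)
E
```

```text
t 0.25 q [-1.328  0.3    1.521  0.     1.321 -0.067] pos [ 167.6 -523.7  205.2] err [-0.   0.1 -0.2] rot err [0. 0. 0.] F [ 0.4  0.  -0.2] M [-0.03 -0.03 -0.03] gap 93.9
0 [-0.166, 0, 0, -0.0031, -0.002, -0.0364, 100, -0.166, 0, 0, -0.0031, 0.0041, -0.0362, 100, -0.166, 0, 0, -0.0031, 0.01, -0.035, 100, -0.165, 0, 0, -0.003, 0.0156, -0.0329, 100, -0.166, 0, 0, -0.0031, 0.0208, -0.0299, 100]
1 [-0.165, 0, 0, -0.003, 0.0255, -0.026, 100, -0.166, 0, 0, -0.0031, 0.0294, -0.0215, 100, -0.165, 0, 0, -0.003, 0.0326, -0.0164, 100]
end [ 440. -420.  230.]
```

Emit:
{"op": "apply_moves", "data": {"plan": [-0.166,0,0,-0.0031,-0.002,-0.0364,100,-0.166,0,0,-0.0031,0.0041,-0.0362,100,-0.166,0,0,-0.0031,0.01,-0.035,100,-0.165,0,0,-0.003,0.0156,-0.0329,100,-0.166,0,0,-0.0031,0.0208,-0.0299,100]}}

```text
clock: 0.88
eef_pos: [338.9, -458.4, 220.9]
eef_rot: [-2.25, 1.571, 2.035]
wrist_force: [-1.4, -0.3, 0.2]
finger_gap: 93.8
```

Emit:
{"op": "apply_moves", "data": {"plan": [-0.165,0,0,-0.003,0.0255,-0.026,100,-0.166,0,0,-0.0031,0.0294,-0.0215,100,-0.165,0,0,-0.003,0.0326,-0.0164,100]}}

```text
clock: 1.25
eef_pos: [441.1, -419.4, 229.9]
eef_rot: [-2.361, 1.571, 2.421]
wrist_force: [-0.3, -0.7, 0.7]
finger_gap: 94.1
```

```bash
python3 - <<'E'
from plan import *
chk(); c=cam('wrist'); save(c,'w1'); pickle.dump(c,open('w1.pkl','wb'))
E
```

```text
t 1.25 q [-0.82   0.416  1.307 -0.     1.418 -0.89 ] pos [ 441.1 -419.4  229.9] err [ 1.   0.6 -0.1] rot err [-0.005 -0.    -0.   ] F [-0.3 -0.7  0.7] M [-0.07 -0.1   0.04] gap 94.1
```

View pics/w1.png

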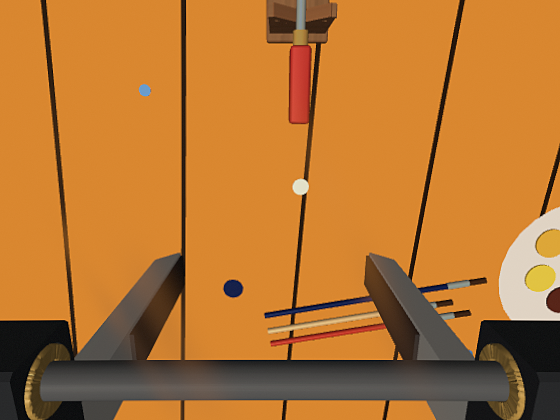

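```bash
python3 - <<'E'
from plan import *
R=tool(0.064,0.75); g=np.array([456,-335,62]); tcp=g+19*R[:,0]-110*R[:,0]
print(tcp)
rows([(tcp,R)],100,rmax=0.16)
E
```

```text
[ 459.9671546  -396.90213487  128.58368707]
0 [0, 0.15, 0, 0.0203, 0.0043, -0.0043, 100, 0, 0.15, 0, 0.0207, 0.0043, -0.0013, 100, 0, 0.15, 0, 0.0207, 0.0043, 0.0018, 100, 0, 0.15, 0, 0.0201, 0.0042, 0.0049, 100, 0, 0.15, 0, 0.0192, 0.0043, 0.0079, 100]
end [ 460.  -396.9  128.6]
```

Emit:
{"op": "apply_moves", "data": {"plan": [0,0.15,0,0.0203,0.0043,-0.0043,100,0,0.15,0,0.0207,0.0043,-0.0013,100,0,0.15,0,0.0207,0.0043,0.0018,100,0,0.15,0,0.0201,0.0042,0.0049,100,0,0.15,0,0.0192,0.0043,0.0079,100]}}

```text
clock: 1.92
eef_pos: [459.9, -397.1, 128.1]
eef_rot: [3.141, 0.816, 1.634]
wrist_force: [0.2, -0.0, 0.1]
finger_gap: 94.5
```

```bash
python3 - <<'E'
from plan import *
chk(); c=cam('wrist'); save(c,'w2'); pickle.dump(c,open('w2.pkl','wb'))
E
```

```text
t 1.93 q [-0.939  0.89   0.961  0.405  1.932 -0.985] pos [ 459.9 -397.1  128.1] err [-0.  -0.2 -0.5] rot err [0.    0.004 0.001] F [ 0.2 -0.   0.1] M [-0.27 -0.13  0.05] gap 94.5
```

View pics/w2.png

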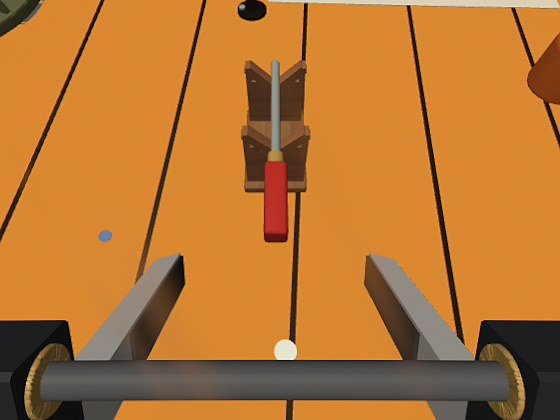

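```bash
python3 - <<'E'
from plan import *
a=pickle.load(open('w1.pkl','rb'));b=pickle.load(open('w2.pkl','rb'))
save(a,'w1z',(260,0,345,140),4.2); save(b,'w2z',(230,50,320,250),3)
E
```

```text
(no output)
```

View pics/w1z.png

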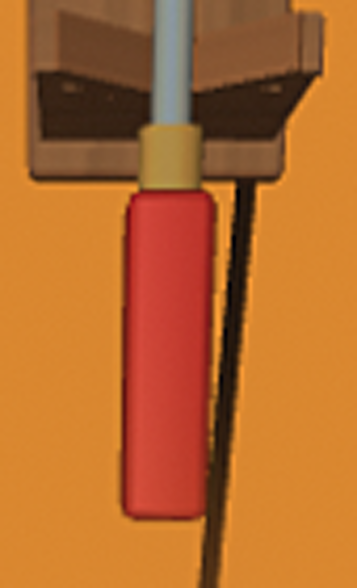

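View pics/w2z.png

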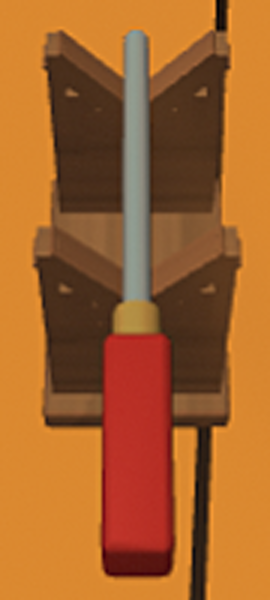

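```bash
python3 - <<'E'
from plan import *
np.set_printoptions(precision=1,suppress=True)
a=pickle.load(open('w1.pkl','rb'));b=pickle.load(open('w2.pkl','rb')); t,sc=pickle.load(open('c0.pkl','rb'))
A=lambda x,y:[260+x/4.2-.38,y/4.2-.38]; B=lambda x,y:[230+x/3-.33,50+y/3-.33]
SR=lambda x,y:[130+x/6-.42,200+y/6-.42]; TR=lambda x,y:[290+x/3-.33,120+y/3-.33]
for n,p,q in [('front top',A(171,193),B(136.5,335)),('rear top',A(164,518),B(137.5,550)),('fer/rod',A(172,126),B(136.5,302))]:
    print(n,*tri(a,p,b,q),onz(a,p,72)[0],onz(b,q,72)[0])
print('rod far', *tri(sc,SR(423,126),b,B(135.5,33)), onz(b,B(135.5,33),64)[0])
print('rod far', *tri(t,TR(158,477),b,B(135.5,33)))
# rest: V bottoms/plate tops in w2, base rear corners
for n,q,z in [('rear plate tops L',B(42,228),79),('R',B(233,230),79),('front plate L',B(51,35),79),('R',B(223,37),79),('base rear L',B(46,424),0),('R',B(226,425),0)]: print(n,onz(b,q,z)[0])
E
```

```text
front top [ 453.4 -288.4   68.9] 0.04790533456803278 [ 453.3 -288.9   72. ] [ 453.5 -290.6   72. ]
rear top [ 457.6 -350.7   68.7] 0.05513257198220831 [ 457.4 -350.6   72. ] [ 457.7 -352.2   72. ]
fer/rod [ 452.6 -276.    66.7] 0.04094850711474182 [ 452.4 -277.    72. ] [ 452.9 -280.    72. ]
rod far [ 445.4 -167.1   62.1] 0.3825394089524777 [ 445.6 -169.1   64. ]
rod far [ 445.4 -166.6   61.9] 0.03890638133455696
rear plate tops L [ 426.4 -262.6   79. ]
R [ 477.4 -260.    79. ]
front plate L [ 421.7 -189.3   79. ]
R [ 472.7 -186.8   79. ]
base rear L [ 423.3 -276.3    0. ]
R [ 481.7 -272.9    0. ]
```

```bash
cat > kin.py <<'E'
from plan import *
from scipy.optimize import least_squares
L=[json.loads(l) for l in open('log.txt')]
def fk(q,P):
    d,a1,h1,L2,L3,a3,L6=P
    Z=lambda a:Ro.from_euler('z',a).as_matrix(); Y=lambda a:Ro.from_euler('y',a).as_matrix()
    R=Z(q[0]); p=R@[a1,d,h1]; R=R@Y(q[1]); p=p+R@[0,0,L2]; R=R@Y(q[2]); p=p+R@[a3,0,L3]; R=R@Z(q[3])@Y(q[4])@Z(q[5]); p=p+R@[0,0,L6]
    return p,R
def fit():
    f=lambda P:np.concatenate([fk(q,P)[0]-p for q,p,r in L]+[(np.array(P)-[37,0,300,400,400,0,250])*1e-3])
    return least_squares(f,[37,0,300,400,400,0,250])
E
python3 - <<'E'
from kin import *
np.set_printoptions(precision=3,suppress=True)
s=fit(); print(s.x,s.fun)
C=None
for q,p,r in L: print(fk(q,s.x)[1].T@Rm(r))
E
```

```text
[ 36.6     0.005 221.205 424.199 447.497  40.906 270.634] [ 0.     0.     0.     0.    -0.    -0.    -0.    -0.     0.    -0.
  0.    -0.079  0.024  0.047  0.041  0.021]
[[ 0. -1. -0.]
 [ 0.  0. -1.]
 [ 1. -0.  0.]]
[[-0. -1.  0.]
 [ 0. -0. -1.]
 [ 1. -0.  0.]]
[[ 0. -1. -0.]
 [-0.  0. -1.]
 [ 1.  0. -0.]]
```

```bash
cat >> kin.py <<'E'
LO=np.array([-3.03,-.79,.23,-1.04,0,-2.55]);HI=np.array([3.03,2.21,2.52,4.18,3.07,2.55])
C=np.array([[0,-1,0],[0,0,-1],[1,0,0.]])
def ik(p,R,P,q0=None):
    best=None
    f=lambda q:np.r_[(fk(q,P)[0]-p)/100, (Ro.from_matrix((fk(q,P)[1]@C).T@R)).as_rotvec()]
    for q0 in ([q0] if q0 is not None else [L[-1][0],[-.5,.8,1,.5,1.9,-.5],[0,.8,1,.5,1.9,0],[-.3,1,.6,.6,1.9,0]]):
        s=least_squares(f,np.clip(q0,LO+1e-3,HI-1e-3),bounds=(LO,HI))
        if best is None or s.cost<best.cost: best=s
    return best.x,best.cost
E
python3 - <<'E'
from kin import *
P=fit().x
np.set_printoptions(precision=2,suppress=True)
for t in (0.6,0.75,.85):
  for n,g in [('rest',(456.4,-335,62)),('enter',(610,-100,60)),('catch',(609,-18,34)),('end',(609,-277,34)),('end up',(609,-277,80))]:
    R=tool(0.064 if n=='rest' else 0.025,t); q,c=ik(np.array(g)+19*R[:,0],R,P); 
    # wrist centre
    wc=np.array(g)+19*R[:,0]-P[6]*R[:,0]
    print(t,n,q,'cost %.2g'%c,'wc',wc.round(0))
E
```

```text
0.6 rest [-0.85  0.77  1.31  0.35  1.56 -1.01] cost 2.9e-30 wc [ 465. -477.  270.]
0.6 enter [-0.43  0.76  1.34  0.54  1.37 -0.66] cost 4.6e-29 wc [ 614. -242.  268.]
0.6 catch [-0.31  0.75  1.43  0.6   1.25 -0.62] cost 7.8e-31 wc [ 613. -160.  242.]
0.6 end [-0.65  0.97  1.02  0.46  1.56 -0.78] cost 1.9e-29 wc [ 613. -419.  242.]
0.6 end up [-0.65  0.91  1.01  0.46  1.62 -0.75] cost 9.5e-31 wc [ 613. -419.  288.]
0.75 rest [-0.88  0.85  1.24  0.42  1.69 -1.03] cost 2e-30 wc [ 467. -506.  246.]
0.75 enter [-0.47  0.82  1.3   0.65  1.47 -0.71] cost 9.6e-31 wc [ 614. -271.  244.]
0.75 catch [-0.36  0.8   1.4   0.71  1.34 -0.7 ] cost 1.5e-30 wc [ 613. -189.  218.]
0.75 end [-0.68  1.04  0.95  0.55  1.68 -0.79] cost 2.6e-29 wc [ 613. -448.  218.]
0.75 end up [-0.68  0.98  0.94  0.55  1.73 -0.76] cost 3.5e-28 wc [ 613. -448.  264.]
0.85 rest [-0.89  0.9   1.19  0.46  1.78 -1.03] cost 5.6e-31 wc [ 468. -524.  228.]
0.85 enter [-0.49  0.86  1.27  0.71  1.54 -0.74] cost 8.3e-31 wc [ 615. -289.  226.]
0.85 catch [-0.38  0.84  1.38  0.77  1.41 -0.74] cost 1.3e-30 wc [ 614. -207.  200.]
0.85 end [-0.7   1.09  0.89  0.61  1.76 -0.8 ] cost 3.2e-23 wc [ 614. -466.  200.]
0.85 end up [-0.7   1.03  0.89  0.62  1.81 -0.76] cost 1.4e-25 wc [ 614. -466.  246.]
```

```bash
python3 - <<'E'
from plan import *
R=tool(0.065,0.75); g=np.array([456.3,-335.2,61.5]); tcp=g+19*R[:,0]
rows([(tcp,R,5)],100)
E
```

```text
0 [0, 0, 0, 0.022, 0.0001, 0.0001, 100, 0, 0, 0, 0.0221, 0, 0.0001, 100, 0, 0, 0, 0.022, 0.0001, 0.0001, 100, 0, 0, 0, 0.0221, 0, 0.0001, 100, -0.001, 0, -0.001, 0.022, 0.0001, 0.0001, 100]
end [ 455.5 -322.3   47.6]
```

Emit:
{"op": "apply_moves", "data": {"plan": [0,0,0,0.022,0.0001,0.0001,100,0,0,0,0.0221,0,0.0001,100,0,0,0,0.022,0.0001,0.0001,100,0,0,0,0.0221,0,0.0001,100,-0.001,0,-0.001,0.022,0.0001,0.0001,100]}}

```text
clock: 2.6
eef_pos: [455.4, -322.1, 47.6]
eef_rot: [3.142, 0.824, 1.636]
wrist_force: [0.8, -0.5, -0.3]
finger_gap: 94.3
```

```bash
python3 - <<'E'
from plan import *
chk(); c=cam('wrist'); save(c,'w3')
E
```

```text
t 2.60 q [-0.878  0.848  1.238  0.413  1.689 -1.03 ] pos [ 455.4 -322.1   47.6] err [-0.1  0.2 -0. ] rot err [-0.    -0.004  0.   ] F [ 0.8 -0.5 -0.3] M [-0.31 -0.09 -0.04] gap 94.3
```

View pics/w3.png

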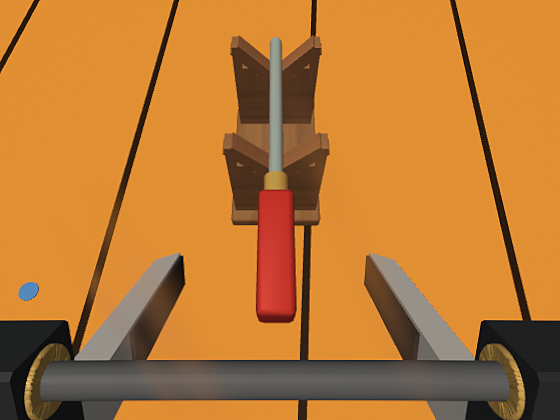

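Emit:
{"op": "apply_moves", "data": {"plan": [0,0,0,0,0,0,30,0,0,0,0,0,0,15,0,0,0,0,0,0,5,0,0,0,0,0,0,0,0,0,0,0,0,0,0], "force": 50}}

```text
clock: 3.28
eef_pos: [455.5, -322.5, 47.6]
eef_rot: [-3.142, 0.821, 1.636]
wrist_force: [0.2, 0.1, 0.0]
finger_gap: 47.4
```

```bash
python3 - <<'E'
from plan import *
chk(); c=cam('wrist'); save(c,'w4'); pickle.dump(c,open('w4.pkl','wb'))
E
```

```text
t 3.27 q [-0.879  0.85   1.235  0.415  1.692 -1.03 ] pos [ 455.5 -322.5   47.6] err [-0.  -0.2 -0. ] rot err [ 0.    -0.001  0.   ] F [0.2 0.1 0. ] M [-0.35 -0.13 -0.03] gap 47.4
```

View pics/w4.png

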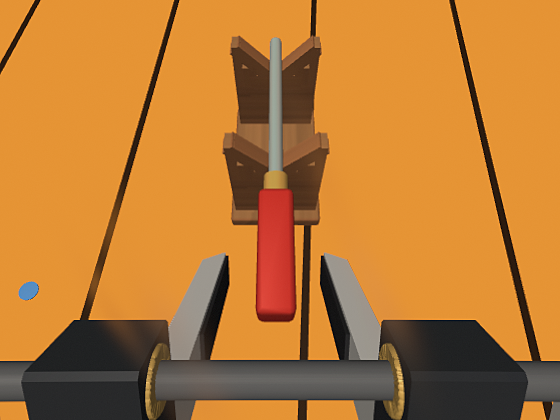

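Fingers at half stroke, handle (276,255) centred between the tips (228 and 321). I keep closing.

Emit:
{"op": "apply_moves", "data": {"plan": [0,0,0,0,0,0,0,0,0,0,0,0,0,0,0,0,0,0,0,0,0,0,0,0,0,0,0,0,0,0,0,0,0,0,0], "force": 50}}

```text
clock: 3.95
eef_pos: [455.6, -322.3, 47.6]
eef_rot: [3.141, 0.821, 1.636]
wrist_force: [0.8, 0.1, 0.8]
finger_gap: 17.3
```

```bash
python3 - <<'E'
from plan import *
chk(); c=cam('wrist'); save(c,'w5'); pickle.dump(c,open('w5.pkl','wb'))
E
```

```text
t 3.95 q [-0.878  0.85   1.235  0.415  1.692 -1.03 ] pos [ 455.6 -322.3   47.6] err [ 0.1 -0.  -0. ] rot err [-0. -0.  0.] F [0.8 0.1 0.8] M [-0.19 -0.32 -0.38] gap 17.3
```

View pics/w5.png

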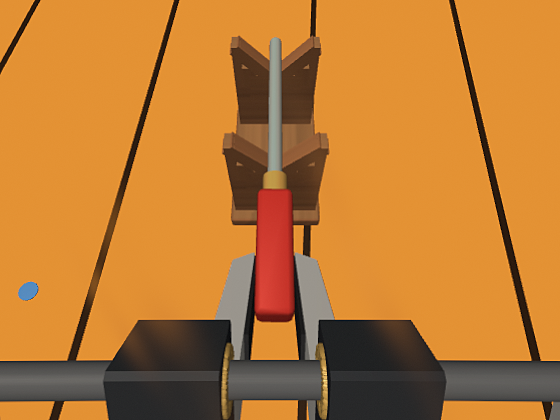

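```bash
cat >> plan.py <<'E'
def hookT(o,yaw,pitch=0):
    """yaw: rod heading minus 90deg"""
    T=np.eye(4); T[:3,:3]=Ro.from_euler('xyz',[0,pitch,np.pi/2+yaw]).as_matrix(); T[:3,3]=o; return T
def toolT(p,R): T=np.eye(4);T[:3,:3]=R;T[:3,3]=p;return T
def tcp_for(o,yaw,pitch=0):
    TH=pickle.load(open('TH.pkl','rb'))  # tool<-hook
    T=hookT(o,yaw,pitch)@np.linalg.inv(TH); return T[:3,3],T[:3,:3]
def hook_now():
    s=readout.read_state(); return toolT(s['eef_pos'],Rm(s['eef_rot']))@pickle.load(open('TH.pkl','rb'))
E
python3 - <<'E'
from plan import *
s=readout.read_state()
p,R=load()
T=toolT(s['eef_pos'],Rm(s['eef_rot']))
TH=np.linalg.inv(T)@hookT([455.4,-320.2,62],0.065); pickle.dump(TH,open('TH.pkl','wb')); pickle.dump((p,R),open('seat.pkl','wb'))
print(TH.round(3))
rows([([p[0],p[1],p[2]+55],R,3)],0)
rows([(*tcp_for([615.5,-191,75],0.02),6)],0)
E
```

```text
[[  0.682   0.     -0.732  -9.093]
 [  0.     -1.      0.     -0.057]
 [ -0.732  -0.     -0.682 -11.35 ]
 [  0.      0.      0.      1.   ]]
0 [0.0, 0, 0, -0.0134, 0, -0.0125, 0, 0, 0, 0, -0.0134, 0, -0.0125, 0, 0, 0, 0, -0.0134, 0, -0.0125, 0]
end [ 455.5 -322.2  102.6]
0 [0.005, 0, 0.005, 0.0186, 0.028, -0.0097, 0, 0.006, 0, 0.005, 0.0187, 0.0279, -0.0098, 0, 0.005, 0, 0.005, 0.0188, 0.0277, -0.01, 0, 0.006, 0, 0.005, 0.019, 0.0276, -0.0101, 0, 0.005, 0, 0.005, 0.0191, 0.0275, -0.0102, 0]
1 [0.006, 0, 0.006, 0.0193, 0.0273, -0.0104, 0]
end [ 615.6 -193.1   60.6]
```

Emit:
{"op": "apply_moves", "data": {"plan": [0,0,0,-0.0134,0,-0.0125,0,0,0,0,-0.0134,0,-0.0125,0,0,0,0,-0.0134,0,-0.0125,0]}}

```text
clock: 4.38
eef_pos: [455.6, -322.5, 104.4]
eef_rot: [3.141, 0.822, 1.636]
wrist_force: [0.1, -0.2, -0.6]
finger_gap: 17.6
```

```bash
python3 - <<'E'
from plan import *
chk(); c=cam('wrist'); save(c,'w6'); pickle.dump(c,open('w6.pkl','wb'))
E
```

```text
t 4.38 q [-0.878  0.776  1.219  0.42   1.773 -0.994] pos [ 455.6 -322.5  104.4] err [-160.1 -129.4   43.8] rot err [-0.034 -0.001 -0.031] F [ 0.1 -0.2 -0.6] M [-0.5  -0.15  0.03] gap 17.6
```

View pics/w6.png

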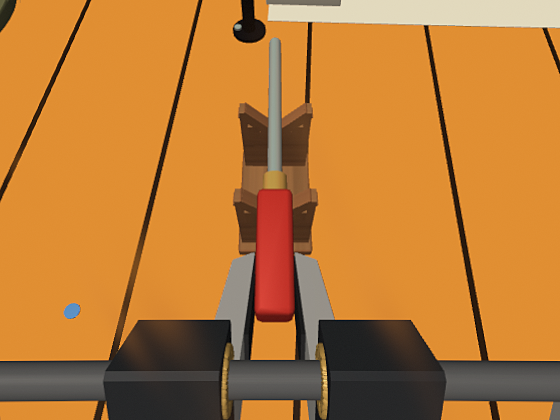

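Emit:
{"op": "apply_moves", "data": {"plan": [0.005,0,0.005,0.0186,0.028,-0.0097,0,0.006,0,0.005,0.0187,0.0279,-0.0098,0,0.005,0,0.005,0.0188,0.0277,-0.01,0,0.006,0,0.005,0.019,0.0276,-0.0101,0,0.005,0,0.005,0.0191,0.0275,-0.0102,0]}}

```text
clock: 5.05
eef_pos: [589.8, -214.0, 67.8]
eef_rot: [3.141, 0.821, 1.599]
wrist_force: [0.0, 0.2, -0.9]
finger_gap: 17.5
```

Emit:
{"op": "apply_moves", "data": {"plan": [0.006,0,0.006,0.0193,0.0273,-0.0104,0,0,0,0,0,0,0,0]}}

```text
clock: 5.3
eef_pos: [616.3, -191.3, 60.2]
eef_rot: [-3.141, 0.82, 1.594]
wrist_force: [-1.1, -0.3, -1.2]
finger_gap: 18.0
```

```bash
python3 - <<'E'
from plan import *
chk(); c=cam('wrist'); save(c,'w7'); pickle.dump(c,open('w7.pkl','wb'))
c=cam('scene'); save(c,'s7')
E
```

```text
t 5.30 q [-0.595  0.91   1.091  0.59   1.626 -0.734] pos [ 616.3 -191.3   60.2] err [ 0.7  1.8 -0.4] rot err [-0.002 -0.    -0.002] F [-1.1 -0.3 -1.2] M [-0.49 -0.11 -0.03] gap 18.0
```

View pics/w7.png

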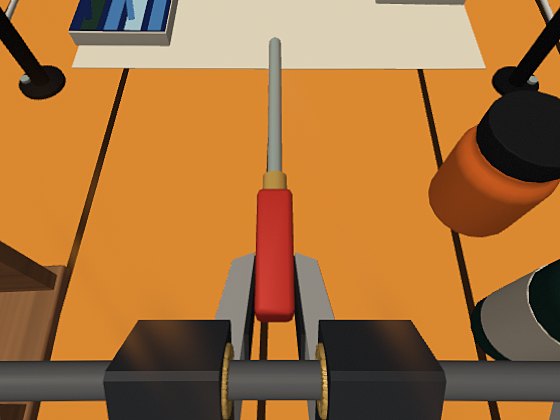

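View pics/s7.png

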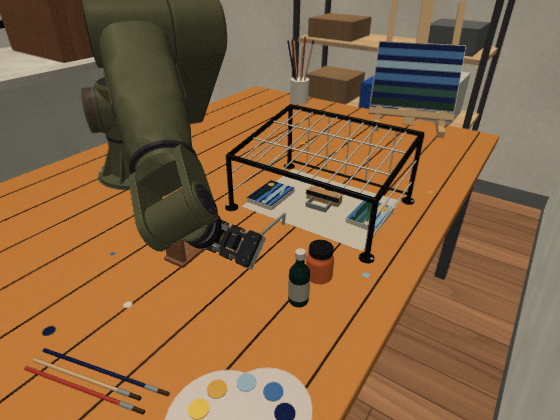

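```bash
python3 - <<'E'
from plan import *
rows([(*tcp_for([613.2,-85,66],0.02),5)],0)
E
```

```text
0 [0, 0, 0, 0.0158, 0, -0.0143, 0, 0, 0, 0, 0.0158, 0, -0.0143, 0, 0, 0, 0, 0.0158, -0.0001, -0.0143, 0, 0, 0, 0, 0.0158, 0, -0.0143, 0, 0, 0, 0, 0.0157, -0.0001, -0.0142, 0]
end [613.3 -87.1  51.6]
```

Emit:
{"op": "apply_moves", "data": {"plan": [0,0,0,0.0158,0,-0.0143,0,0,0,0,0.0158,0,-0.0143,0,0,0,0,0.0158,-0.0001,-0.0143,0,0,0,0,0.0158,0,-0.0143,0,0,0,0,0.0157,-0.0001,-0.0142,0]}}

```text
clock: 6.02
eef_pos: [613.1, -86.7, 51.6]
eef_rot: [3.141, 0.821, 1.59]
wrist_force: [0.8, -0.4, -0.6]
finger_gap: 17.6
```

```bash
python3 - <<'E'
from plan import *
chk(); c=cam('wrist'); save(c,'w8'); pickle.dump(c,open('w8.pkl','wb'))
E
```

```text
t 6.03 q [-0.469  0.813  1.292  0.65   1.473 -0.702] pos [613.1 -86.7  51.6] err [-0.2  0.5  0. ] rot err [ 0.    -0.001  0.001] F [ 0.8 -0.4 -0.6] M [-0.52 -0.07 -0.  ] gap 17.6
```

View pics/w8.png

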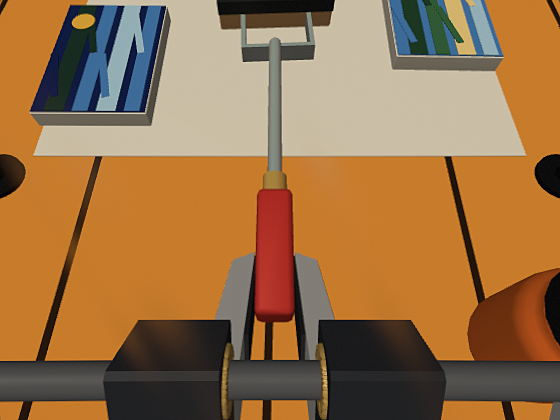

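```bash
python3 - <<'E'
from plan import *
b=pickle.load(open('w8.pkl','rb'))
save(b,'w8z',(200,0,350,80),5)
E
```

```text
(no output)
```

View pics/w8z.png

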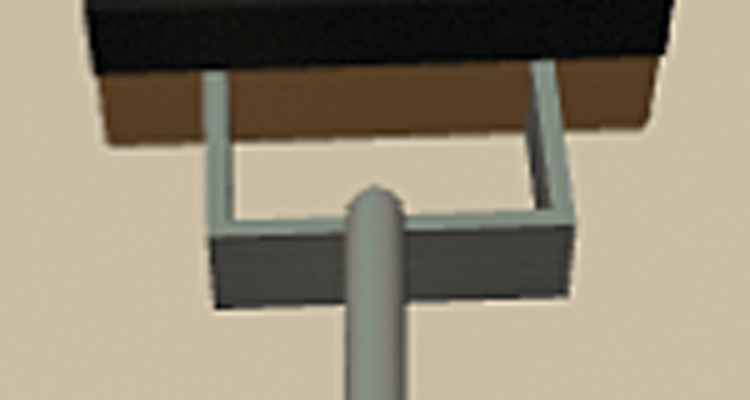

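```bash
python3 - <<'E'
from plan import *
np.set_printoptions(precision=1,suppress=True)
b=pickle.load(open('w8.pkl','rb')); t,sc=pickle.load(open('c0.pkl','rb'))
B=lambda x,y:[200+x/5-.4,y/5-.4]
for n,q,z in [('outer L',B(209,236),16),('outer R',B(574,226),16),('inner L',B(232,221),16),('inner R',B(548,210),16),('bot L',B(215,308),0),('bot R',B(568,297),0),('blk bot L',B(107,145),0),('blk bot R',B(645,128),0),('rod end top',B(376,188),70)]: print(n,onz(b,q,z)[0])
SB=lambda x,y:[220+x/3.5-.36,90+y/3.5-.36]
print(*tri(b,B(209,236),sc,SB(300,401)),*tri(b,B(215,308),sc,SB(300,409)),*tri(b,B(574,226),sc,SB(377,420)))
H=hook_now(); print((H@[154,0,4,1])[:3],(H@[146,0,-26,1])[:3], H[:3,3])
print(proj(b,[(H@[154,0,0,1])[:3],(H@[92,0,0,1])[:3]]))
E
```

```text
outer L [580.5 123.   16. ]
outer R [643.1 126.8  16. ]
inner L [584.2 126.9  16. ]
inner R [638.7 130.8  16. ]
bot L [580.2 124.3   0. ]
bot R [643.6 128.4   0. ]
blk bot L [557.2 167.5   0. ]
blk bot R [659.5 174.5   0. ]
rod end top [610.1  65.5  70. ]
[579.3 128.4   8.6] 4.9271829269696665 [580.3 124.7   0.1] 0.6407811163838157 [644.6 141.1   4.5] 0.36792417787918635
[609.6  72.   69.8] [609.7  64.   39.8] [612.8 -82.   65.7]
[[274.2  36.1]
 [274.2 106. ]]
```

```bash
python3 - <<'E'
from plan import *
rows([(*tcp_for([613.3,-2,62],0.02),5)],0)
E
```

```text
0 [0, 0, 0, 0.0119, 0.0004, -0.0116, 0, 0, 0, 0, 0.0119, 0.0003, -0.0116, 0, 0, 0, 0, 0.0119, 0.0004, -0.0116, 0, 0, 0, 0, 0.0119, 0.0003, -0.0116, 0, 0, 0, 0, 0.0119, 0.0004, -0.0116, 0]
end [613.4  -4.1  47.6]
```

Emit:
{"op": "apply_moves", "data": {"plan": [0,0,0,0.0119,0.0004,-0.0116,0,0,0,0,0.0119,0.0003,-0.0116,0,0,0,0,0.0119,0.0004,-0.0116,0,0,0,0,0.0119,0.0003,-0.0116,0,0,0,0,0.0119,0.0004,-0.0116,0]}}

```text
clock: 6.7
eef_pos: [613.4, -3.0, 47.4]
eef_rot: [3.141, 0.821, 1.591]
wrist_force: [0.4, -0.0, -0.7]
finger_gap: 17.5
```

```bash
python3 - <<'E'
from plan import *
chk(); c=cam('wrist'); save(c,'w9'); pickle.dump(c,open('w9.pkl','wb'));print(hook_now()@[146,0,-26,1])
c=cam('scene'); save(c,'s9',(220,130,400,260),4)
E
```

```text
t 6.70 q [-0.352  0.765  1.392  0.705  1.371 -0.657] pos [613.4  -3.   47.4] err [-0.   1.1 -0.2] rot err [-0. -0. -0.] F [ 0.4 -0.  -0.7] M [-0.47 -0.13  0.05] gap 17.5
[609.954 146.875  35.774   1.   ]
```

View pics/w9.png

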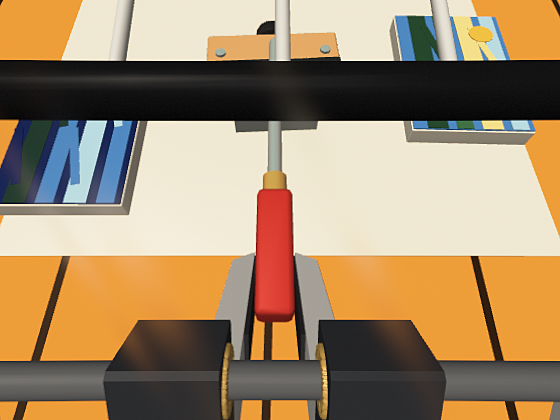

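View pics/s9.png

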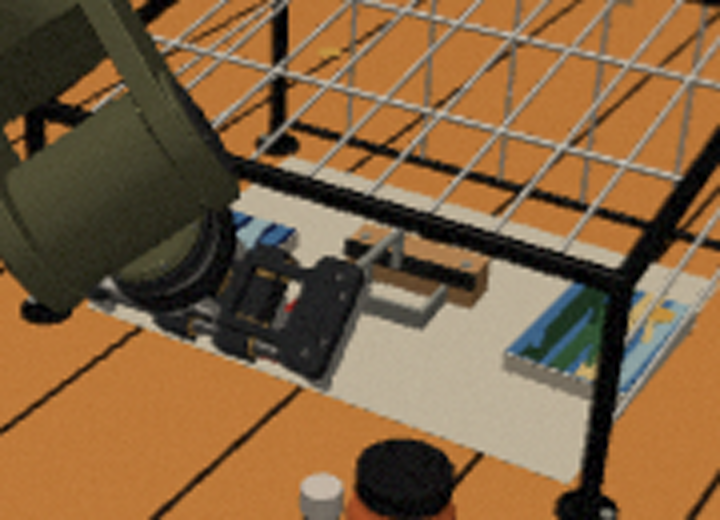

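```bash
python3 - <<'E'
from plan import *
rows([(*tcp_for([613.3,-3,35.5],0.02),4)],0)
E
```

```text
0 [0, 0, 0, 0.0047, 0, 0.0047, 0, 0, 0, 0, 0.0047, 0, 0.0047, 0, 0, 0, 0, 0.0047, 0, 0.0047, 0, 0, 0, 0, 0.0046, 0, 0.0047, 0]
end [613.4  -5.1  21.1]
```

Emit:
{"op": "apply_moves", "data": {"plan": [0,0,0,0.0047,0,0.0047,0,0,0,0,0.0047,0,0.0047,0,0,0,0,0.0047,0,0.0047,0,0,0,0,0.0046,0,0.0047,0,0,0,0,0,0,0,0]}}

```text
clock: 7.42
eef_pos: [613.2, -5.2, 20.2]
eef_rot: [-3.14, 0.82, 1.592]
wrist_force: [-0.8, -0.7, -0.7]
finger_gap: 17.8
```

```bash
python3 - <<'E'
from plan import *
chk(); print(hook_now()@[146,0,-26,1])
c=cam('scene'); save(c,'s10',(270,160,370,230),7)
c=cam('wrist'); save(c,'w10',(200,60,350,200),4)
E
```

```text
t 7.42 q [-0.355  0.808  1.392  0.709  1.341 -0.686] pos [613.2  -5.2  20.2] err [-0.3 -0.1 -0.9] rot err [ 0.001 -0.    -0.001] F [-0.8 -0.7 -0.7] M [-0.52 -0.05  0.01] gap 17.8
[610.186 142.853   8.697   1.   ]
```

View pics/s10.png

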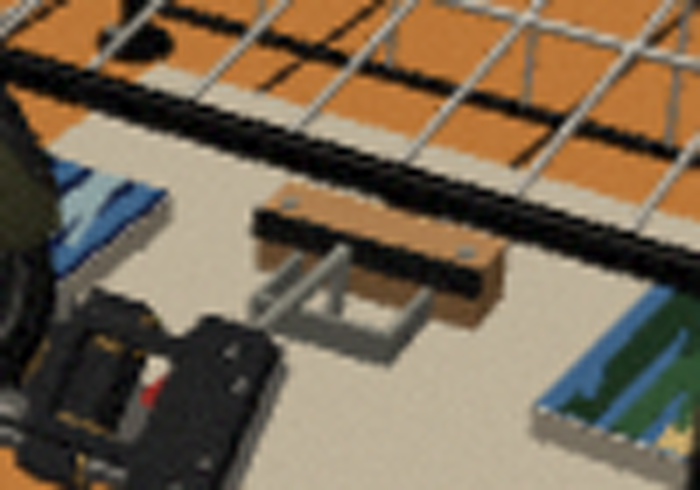

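View pics/w10.png

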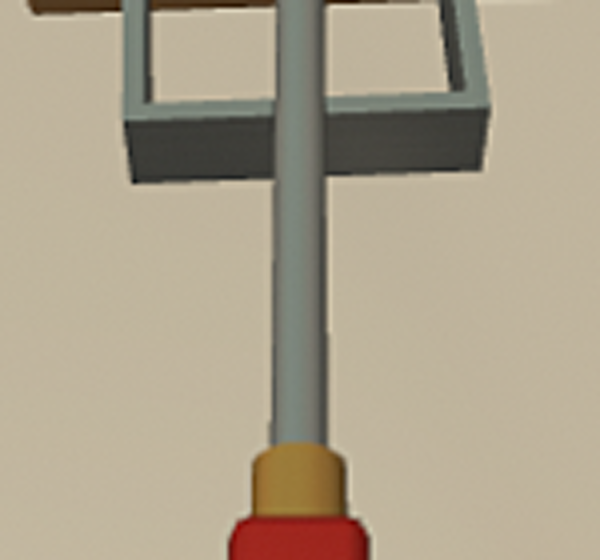

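```bash
python3 - <<'E'
from plan import *
rows([(*tcp_for([614.6,-68,35.8],0.02),5)],0)
E
```

```text
0 [0, 0, 0, -0.0089, 0, 0.0095, 0, 0, 0, 0, -0.0089, 0, 0.0095, 0, 0, 0, 0, -0.0089, 0, 0.0094, 0, 0, 0, 0, -0.0089, 0, 0.0095, 0, 0, 0, 0, -0.0089, 0, 0.0094, 0]
end [614.7 -70.1  21.4]
```

Emit:
{"op": "apply_moves", "data": {"plan": [0,0,0,-0.0089,0,0.0095,0,0,0,0,-0.0089,0,0.0095,0,0,0,0,-0.0089,0,0.0094,0,0,0,0,-0.0089,0,0.0095,0,0,0,0,-0.0089,0,0.0094,0]}}

```text
clock: 8.15
eef_pos: [614.7, -71.1, 21.2]
eef_rot: [3.141, 0.821, 1.591]
wrist_force: [-0.0, 1.1, -1.6]
finger_gap: 17.6
```

```bash
python3 - <<'E'
from plan import *
chk(); print(hook_now()@[146,0,-26,1])
c=cam('scene'); save(c,'s11',(250,150,370,250),6)
c=cam('wrist'); save(c,'w11')
E
```

```text
t 8.15 q [-0.447  0.849  1.31   0.663  1.42  -0.72 ] pos [614.7 -71.1  21.2] err [-0.  -1.1 -0.2] rot err [ 0. -0.  0.] F [-0.   1.1 -1.6] M [-0.45 -0.07 -0.04] gap 17.6
[611.752  76.947   9.628   1.   ]
```

View pics/s11.png

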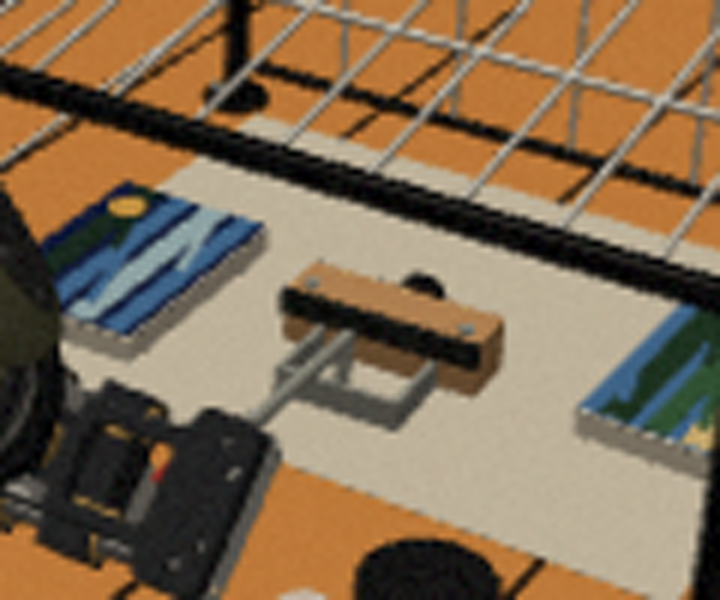

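View pics/w11.png

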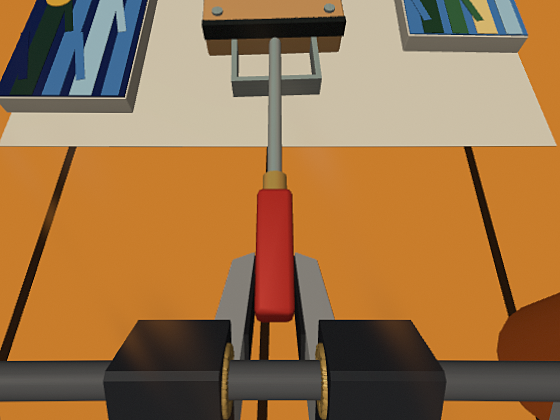

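```bash
python3 - <<'E'
from plan import *
rows([(*tcp_for([618.6,-268,36],0.02),15)],0)
E
```

```text
0 [0, 0, 0, -0.0091, 0, 0.0097, 0, 0, 0, 0, -0.0091, 0, 0.0098, 0, 0, 0, 0, -0.0091, 0, 0.0097, 0, 0, 0, 0, -0.0091, 0, 0.0098, 0, 0, 0, 0, -0.0091, 0, 0.0097, 0]
1 [0, 0, 0, -0.0091, 0, 0.0098, 0, 0, 0, 0, -0.0091, 0, 0.0097, 0, 0, 0, 0, -0.0091, 0, 0.0098, 0, 0, 0, 0, -0.0091, 0, 0.0097, 0, 0, 0, 0, -0.0091, 0, 0.0098, 0]
2 [0, 0, 0, -0.0091, 0, 0.0097, 0, 0, 0, 0, -0.0091, 0, 0.0098, 0, 0, 0, 0, -0.0091, 0, 0.0097, 0, 0, 0, 0, -0.0091, 0, 0.0098, 0, 0, 0, 0, -0.0092, -0.0001, 0.0097, 0]
end [ 618.7 -270.1   21.6]
```

Emit:
{"op": "apply_moves", "data": {"plan": [0,0,0,-0.0091,0,0.0097,0,0,0,0,-0.0091,0,0.0098,0,0,0,0,-0.0091,0,0.0097,0,0,0,0,-0.0091,0,0.0098,0,0,0,0,-0.0091,0,0.0097,0]}}

```text
clock: 8.88
eef_pos: [616.1, -137.7, 21.3]
eef_rot: [3.141, 0.821, 1.591]
wrist_force: [0.3, 1.6, -1.1]
finger_gap: 17.8
```

Emit:
{"op": "apply_moves", "data": {"plan": [0,0,0,-0.0091,0,0.0098,0,0,0,0,-0.0091,0,0.0097,0,0,0,0,-0.0091,0,0.0098,0,0,0,0,-0.0091,0,0.0097,0,0,0,0,-0.0091,0,0.0098,0]}}

```text
clock: 9.5
eef_pos: [617.4, -204.3, 21.4]
eef_rot: [3.141, 0.821, 1.591]
wrist_force: [-0.3, 0.4, -1.3]
finger_gap: 17.6
```

```bash
python3 - <<'E'
from plan import *
chk(); print(hook_now()@[146,0,-26,1])
c=cam('scene'); save(c,'s12',(200,130,400,290),4)
c=cam('wrist'); save(c,'w12')
E
```

```text
t 9.50 q [-0.609  0.977  1.065  0.584  1.597 -0.766] pos [ 617.4 -204.3   21.4] err [-1.2 65.8 -0.2] rot err [-0. -0.  0.] F [-0.3  0.4 -1.3] M [-0.51 -0.11  0.  ] gap 17.6
[614.452 -56.25    9.787   1.   ]
```

View pics/s12.png

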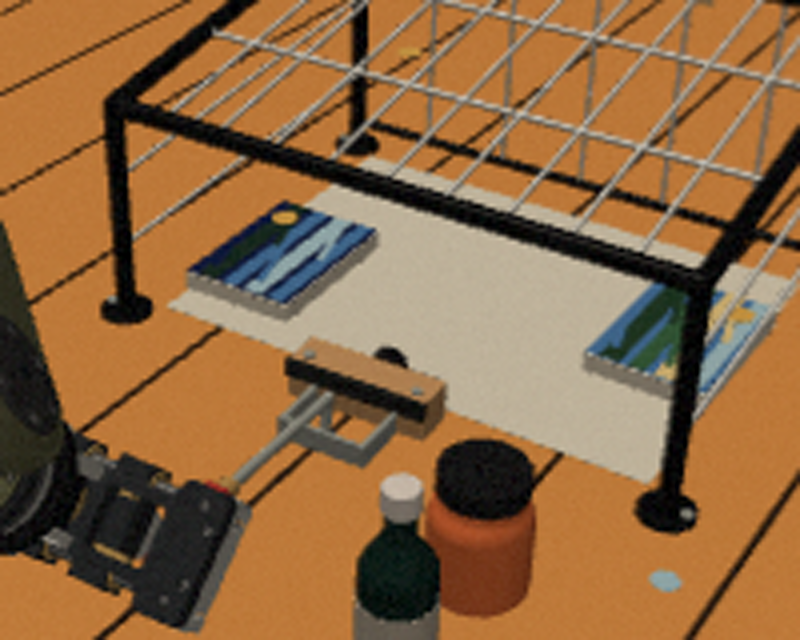

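View pics/w12.png

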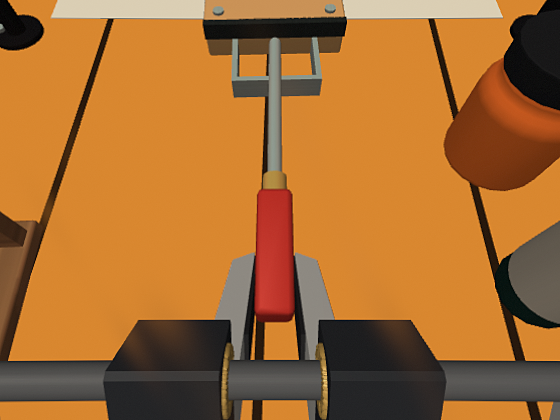

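Emit:
{"op": "apply_moves", "data": {"plan": [0,0,0,-0.0091,0,0.0097,0,0,0,0,-0.0091,0,0.0098,0,0,0,0,-0.0091,0,0.0097,0,0,0,0,-0.0091,0,0.0098,0,0,0,0,-0.0091,0,0.0097,0]}}

```text
clock: 10.22
eef_pos: [618.7, -271.0, 21.4]
eef_rot: [3.141, 0.821, 1.591]
wrist_force: [0.3, 0.6, -1.7]
finger_gap: 17.6
```

```bash
python3 - <<'E'
from plan import *
chk(); print(hook_now()@[146,0,-26,1])
c=cam('top'); save(c,'t13',(110,100,450,320),2.3); pickle.dump(c,open('t13.pkl','wb'))
c=cam('wrist'); save(c,'w13'); pickle.dump(c,open('w13.pkl','wb'))
E
```

```text
t 10.22 q [-0.679  1.067  0.891  0.554  1.701 -0.774] pos [ 618.7 -271.    21.4] err [ 0.1 -0.9 -0.2] rot err [ 0. -0.  0.] F [ 0.3  0.6 -1.7] M [-0.42 -0.1  -0.02] gap 17.6
[ 615.74  -122.962    9.84     1.   ]
```

View pics/t13.png

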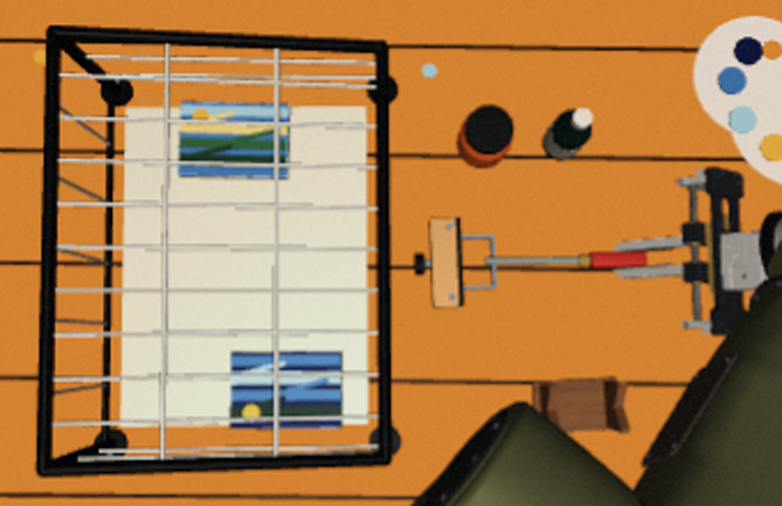

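View pics/w13.png

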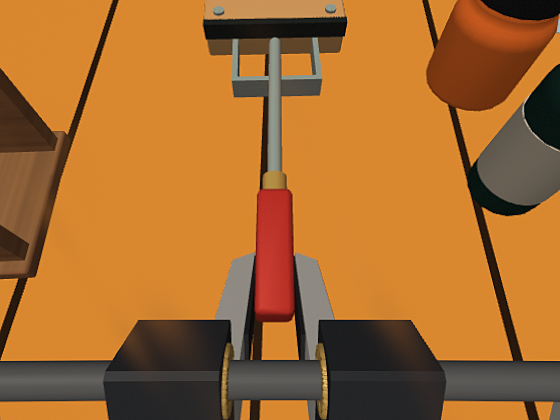

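```bash
python3 - <<'E'
from plan import *
np.set_printoptions(precision=1,suppress=True)
c=pickle.load(open('t13.pkl','rb'))
B=lambda x,y:[110+x/2.3-.3,100+y/2.3-.3]
for n,q,z in [('knob',B(413,264),15),('rl',B(431,307),30),('rr',B(428,218),30),('fl',B(463,304),30),('fr',B(460,218),30)]: print(n,onz(c,q,z)[0])
# move: slightly forward 3, then up
rows([([618.7,-266,21.6],load()[1],1),([618.7,-266,80],load()[1],4)],0)
E
```

```text
knob [612.4 -30.7  15. ]
rl [561.5 -51.6  30. ]
rr [665.3 -47.3  30. ]
fl [565.4 -88.6  30. ]
fr [665.7 -84.7  30. ]
0 [0.0, 0, 0, 0.0028, 0.0001, -0.003, 0, 0, 0, 0, -0.0107, 0, -0.01, 0, 0, 0, 0, -0.0107, 0, -0.0099, 0, 0, 0, 0, -0.0107, 0, -0.01, 0, 0, 0, 0, -0.0106, 0, -0.0099, 0]
end [ 618.7 -266.    80. ]
```

Emit:
{"op": "apply_moves", "data": {"plan": [0,0,0,0.0028,0.0001,-0.003,0,0,0,0,-0.0107,0,-0.01,0,0,0,0,-0.0107,0,-0.0099,0,0,0,0,-0.0107,0,-0.01,0,0,0,0,-0.0106,0,-0.0099,0]}}

```text
clock: 10.95
eef_pos: [618.9, -266.0, 81.3]
eef_rot: [3.141, 0.821, 1.59]
wrist_force: [-0.9, 0.5, -1.8]
finger_gap: 17.5
```

```bash
python3 - <<'E'
from plan import *
chk(); print(hook_now()@[146,0,-26,1])
c=cam('scene'); save(c,'s14',(150,150,400,310),3)
c=cam('wrist'); save(c,'w14'); pickle.dump(c,open('w14.pkl','wb'))
E
```

```text
t 10.95 q [-0.674  0.987  0.895  0.563  1.763 -0.73 ] pos [ 618.9 -266.    81.3] err [ 0.2 -0.   1.4] rot err [-0.    -0.001  0.   ] F [-0.9  0.5 -1.8] M [-0.51 -0.09 -0.  ] gap 17.5
[ 615.869 -117.959   69.665    1.   ]
```

View pics/s14.png

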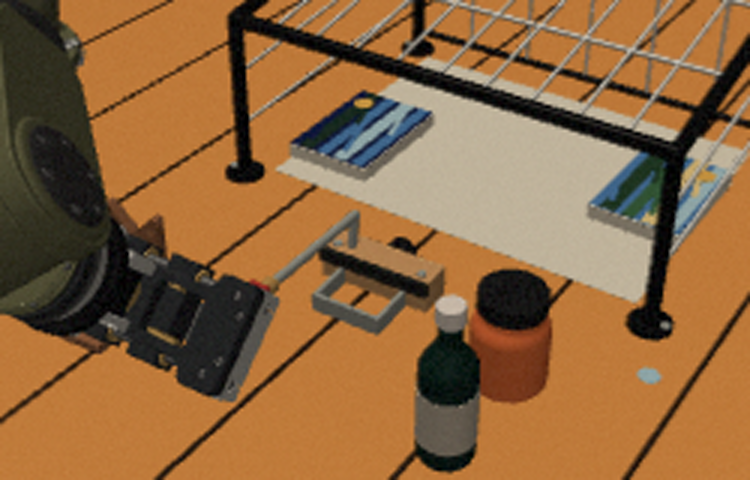

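View pics/w14.png

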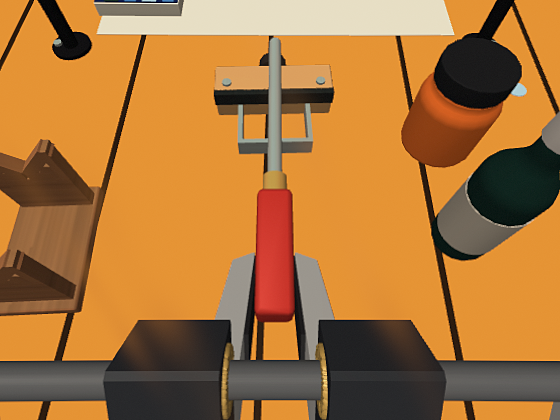

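```bash
python3 - <<'E'
from plan import *
p,R=pickle.load(open('seat.pkl','rb')); print(p)
for n in ('w5','w14'):
    c=pickle.load(open(n+'.pkl','rb')); im=c['im']; hsv=cv2.cvtColor(im,cv2.COLOR_RGB2HSV)
    m=(((hsv[...,0]<6)|(hsv[...,0]>174))&(hsv[...,1]>170)).astype(np.uint8); k,l,st,ce=cv2.connectedComponentsWithStats(m); i=1+np.argmax(st[1:,4]); print(n,st[i],ce[i])
    save(c,n+'e',(255,30,295,190),3.5)
rows([([608,-268,112],load()[1],2),([p[0],p[1],p[2]+65],R,5)],0)
E
python3 -c "
import cv2,numpy as np
a=cv2.imread('pics/w5e.png');b=cv2.imread('pics/w14e.png');cv2.imwrite('pics/cmp.png',np.hstack([a,b]))"
```

```text
[ 455.48449323 -322.25957377   47.61653116]
w5 [ 254  189   41  133 4969] [274.16220568 256.44093379]
w14 [ 254  189   41  134 4932] [273.99939173 257.17660178]
0 [0.0, 0, 0, -0.0123, -0.0054, -0.0103, 0, 0, 0, 0, -0.0123, -0.0053, -0.0102, 0, -0.007, 0, -0.006, -0.0071, -0.0307, 0.0074, 0, -0.007, 0, -0.006, -0.0069, -0.0308, 0.0072, 0, -0.006, 0, -0.006, -0.0067, -0.0309, 0.007, 0]
1 [-0.007, 0, -0.006, -0.0065, -0.031, 0.0068, 0, -0.006, 0, -0.007, -0.0063, -0.0311, 0.0065, 0]
end [ 455.5 -322.2  112.6]
```

View pics/cmp.png

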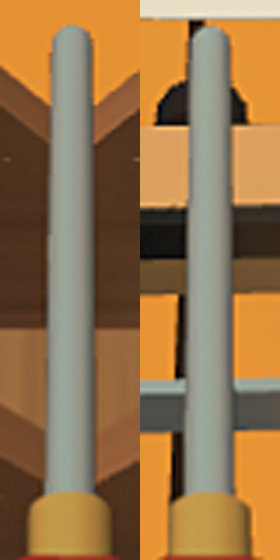

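No slip: the rod sits in the grip as it did in the rest (end at row ~38, same column). Going back above the rest.

Emit:
{"op": "apply_moves", "data": {"plan": [0,0,0,-0.0123,-0.0054,-0.0103,0,0,0,0,-0.0123,-0.0053,-0.0102,0,-0.007,0,-0.006,-0.0071,-0.0307,0.0074,0,-0.007,0,-0.006,-0.0069,-0.0308,0.0072,0,-0.006,0,-0.006,-0.0067,-0.0309,0.007,0]}}

```text
clock: 11.68
eef_pos: [515.4, -301.0, 113.2]
eef_rot: [3.14, 0.821, 1.617]
wrist_force: [-0.1, -0.7, -0.2]
finger_gap: 17.7
```

Emit:
{"op": "apply_moves", "data": {"plan": [-0.007,0,-0.006,-0.0065,-0.031,0.0068,0,-0.006,0,-0.007,-0.0063,-0.0311,0.0065,0,0,0,0,0,0,0,0]}}

```text
clock: 12.05
eef_pos: [454.2, -323.3, 113.5]
eef_rot: [3.141, 0.821, 1.633]
wrist_force: [0.5, 0.3, -0.5]
finger_gap: 17.9
```

```bash
python3 - <<'E'
from plan import *
chk(); c=cam('wrist'); save(c,'w15')
p,R=pickle.load(open('seat.pkl','rb'))
rows([([p[0],p[1],p[2]+12],R,4)],0)
E
```

```text
t 12.05 q [-0.881  0.764  1.216  0.421  1.787 -0.988] pos [ 454.2 -323.3  113.5] err [-1.3 -1.1  0.9] rot err [ 0.002 -0.001  0.002] F [ 0.5  0.3 -0.5] M [-0.53 -0.1  -0.06] gap 17.9
0 [0, 0, 0, 0.0097, 0, 0.009, 0, 0, 0, 0, 0.0097, 0, 0.009, 0, 0, 0, 0, 0.0097, 0, 0.0091, 0, 0, 0, 0, 0.0096, 0, 0.009, 0]
end [ 455.5 -322.3   59.7]
```

View pics/w15.png

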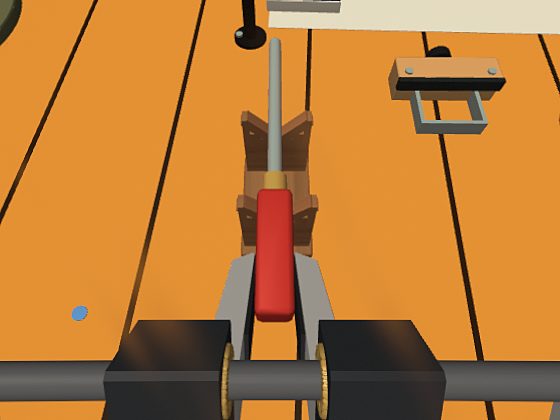

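Emit:
{"op": "apply_moves", "data": {"plan": [0,0,0,0.0097,0,0.009,0,0,0,0,0.0097,0,0.009,0,0,0,0,0.0097,0,0.0091,0,0,0,0,0.0096,0,0.009,0,0,0,0,0,0,0,0]}}

```text
clock: 12.72
eef_pos: [455.3, -321.8, 58.3]
eef_rot: [-3.14, 0.819, 1.638]
wrist_force: [-0.1, -0.4, -1.4]
finger_gap: 17.7
```

```bash
python3 - <<'E'
from plan import *
chk(); c=cam('wrist'); save(c,'w16')
p,R=pickle.load(open('seat.pkl','rb'))
rows([([p[0],p[1],p[2]+0.5],R,4)],0)
E
```

```text
t 12.72 q [-0.878  0.836  1.233  0.416  1.708 -1.023] pos [ 455.3 -321.8   58.3] err [-0.2  0.5 -1.4] rot err [ 0.001  0.001 -0.001] F [-0.1 -0.4 -1.4] M [-0.5  -0.12  0.03] gap 17.7
0 [0, 0, 0, 0.0021, 0, 0.002, 0, 0, 0, 0, 0.0021, 0, 0.002, 0, 0, 0, 0, 0.0021, 0, 0.0019, 0, 0, 0, 0, 0.0021, 0, 0.002, 0]
end [ 455.5 -322.3   48.1]
```

View pics/w16.png

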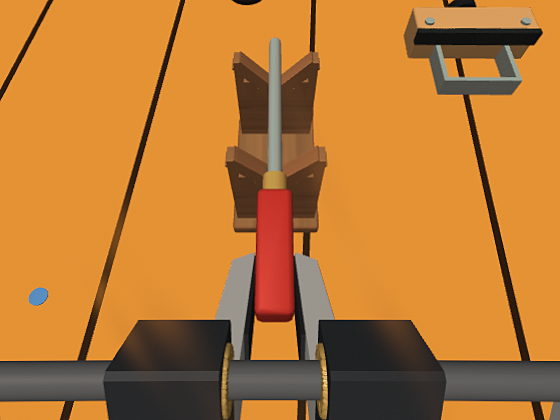

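Emit:
{"op": "apply_moves", "data": {"plan": [0,0,0,0.0021,0,0.002,0,0,0,0,0.0021,0,0.002,0,0,0,0,0.0021,0,0.0019,0,0,0,0,0.0021,0,0.002,0,0,0,0,0,0,0,0]}}

```text
clock: 13.4
eef_pos: [455.6, -322.3, 47.9]
eef_rot: [3.142, 0.821, 1.636]
wrist_force: [0.0, 0.4, -1.0]
finger_gap: 17.8
```

```bash
python3 - <<'E'
from plan import *
chk(); c=cam('wrist'); save(c,'w17')
E
```

```text
t 13.40 q [-0.878  0.85   1.235  0.415  1.693 -1.03 ] pos [ 455.6 -322.3   47.9] err [ 0.2  0.  -0.2] rot err [-0. -0.  0.] F [ 0.   0.4 -1. ] M [-0.46 -0.19 -0.06] gap 17.8
```

View pics/w17.png

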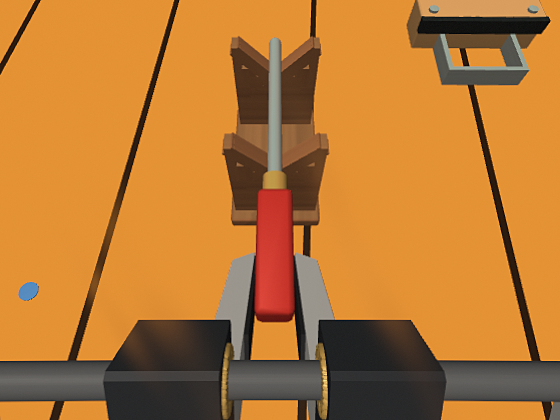

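Emit:
{"op": "apply_moves", "data": {"plan": [0,0,0,0.0004,0,0.0003,0,0,0,0,0,0,0,10,0,0,0,0,0,0,24,0,0,0,0,0,0,30,0,0,0,0,0,0,40], "force": 10}}

```text
clock: 14.08
eef_pos: [455.5, -322.2, 47.5]
eef_rot: [-3.141, 0.821, 1.636]
wrist_force: [0.3, 0.3, -0.3]
finger_gap: 35.0
```

Emit:
{"op": "apply_moves", "data": {"plan": [0,0,0,0,0,0,100,0,0,0,0,0,0,100,0,0,0,0,0,0,100,0,0,0,0,0,0,100,0,0,0,0,0,0,100]}}

```text
clock: 14.7
eef_pos: [455.6, -322.2, 47.5]
eef_rot: [-3.142, 0.821, 1.636]
wrist_force: [0.1, 0.3, 0.1]
finger_gap: 84.1
```

```bash
python3 - <<'E'
from plan import *
chk(); c=cam('wrist'); save(c,'w18')
p,R=load()
rows([(p-R[:,0]*110,R,5)],100)
E
```

```text
t 14.70 q [-0.878  0.85   1.235  0.415  1.692 -1.03 ] pos [ 455.6 -322.2   47.5] err [ 0.1  0.1 -0.6] rot err [-0. -0.  0.] F [0.1 0.3 0.1] M [-0.36 -0.16 -0.05] gap 84.1
0 [0.0, 0, 0, -0.022, 0, 0, 100, 0, 0, 0, -0.022, 0, 0, 100, 0, 0, 0, -0.022, 0, 0, 100, 0, 0, 0, -0.022, 0, 0, 100, 0, 0, 0, -0.022, 0, 0, 100]
end [ 460.4 -397.2  128.6]
```

View pics/w18.png

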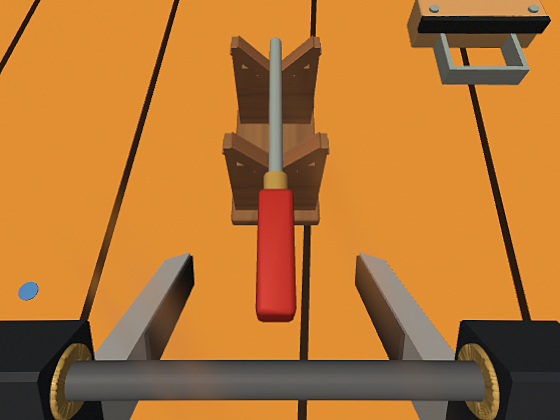

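Rod lies in both notches just as before, fingers clear of the handle. Backing out.

Emit:
{"op": "apply_moves", "data": {"plan": [0,0,0,-0.022,0,0,100,0,0,0,-0.022,0,0,100,0,0,0,-0.022,0,0,100,0,0,0,-0.022,0,0,100,0,0,0,-0.022,0,0,100]}}

```text
clock: 15.38
eef_pos: [460.4, -397.5, 128.5]
eef_rot: [-3.141, 0.821, 1.636]
wrist_force: [0.6, 1.4, 1.0]
finger_gap: 94.1
```

Emit:
{"op": "apply_moves", "data": {"plan": [0,0,0,-0.03,0,0,100,0,0,0,-0.03,0,0,100,0,0,0,0,0,0,100]}}

```text
clock: 15.75
eef_pos: [463.1, -438.9, 172.6]
eef_rot: [3.14, 0.823, 1.634]
wrist_force: [0.1, -0.6, 0.4]
finger_gap: 93.8
```

```bash
python3 - <<'E'
from plan import *
chk(); t0,s0=pickle.load(open('c0.pkl','rb'))
c=cam('top'); s=cam('scene'); w=cam('wrist'); save(c,'t19',(110,100,450,320),2.3); save(s,'s19'); save(w,'w19')
for n,a,b in (('t',t0,c),('s',s0,s)):
    d=(np.abs(a['im'].astype(int)-b['im']).max(2)>40).astype(np.uint8)*255; cv2.imwrite(f'pics/d{n}.png',d)
np.set_printoptions(precision=1,suppress=True)
E
python3 -c "
import cv2,numpy as np
cv2.imwrite('pics/dd.png',cv2.resize(np.vstack([cv2.imread('pics/dt.png'),cv2.imread('pics/ds.png')]),None,fx=.7,fy=.7))"
```

```text
t 15.75 q [-0.966  0.944  0.757  0.412  2.074 -0.95 ] pos [ 463.1 -438.9  172.6] err [  2.8 -41.7  44. ] rot err [-0.    -0.003  0.002] F [ 0.1 -0.6  0.4] M [-0.3  -0.11 -0.01] gap 93.8
```

View pics/t19.png

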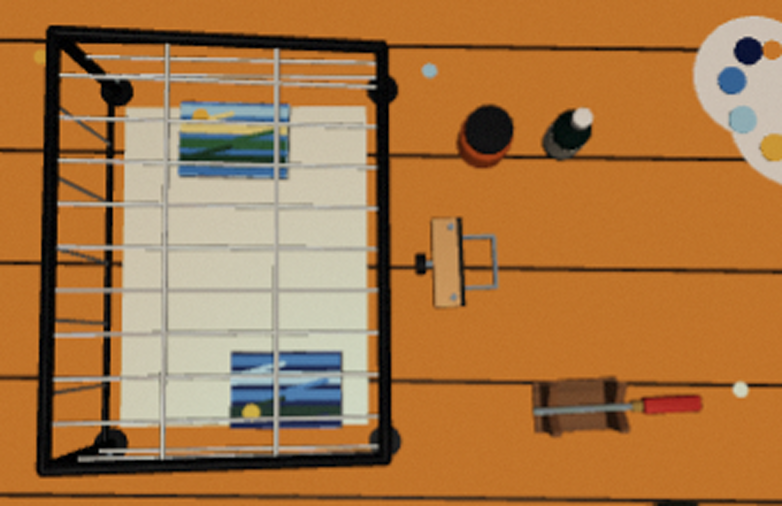

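View pics/s19.png

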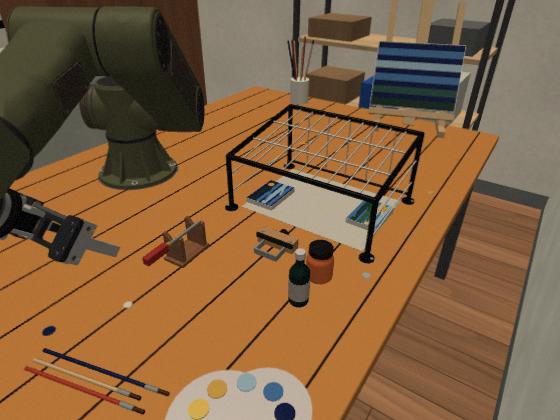

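View pics/w19.png

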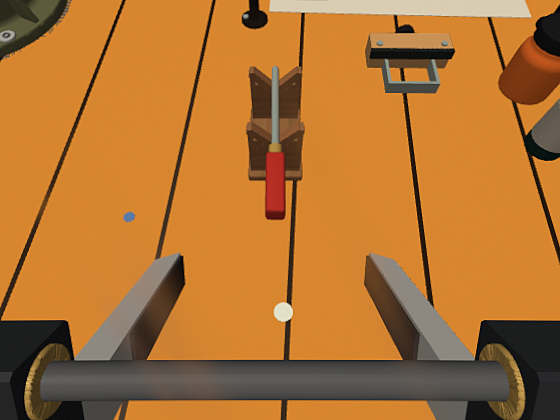

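View pics/dd.png

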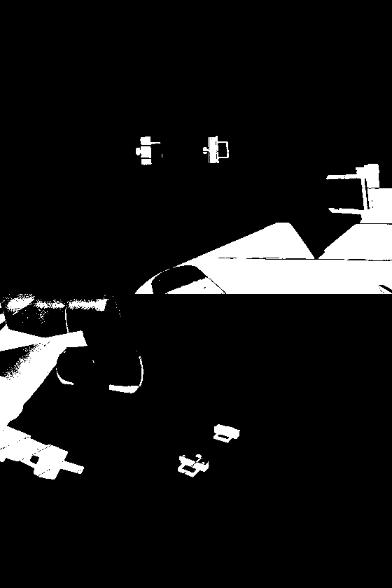

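```bash
python3 -c "
from cell import ticket
print(ticket.sign_off())"
```

```text
the job is handed in; nothing more can be done
None
```

I lifted the hooked rod from its rest, drew the clamp out by its strap, laid the rod back in both notches and handed the job in at 15.9 s of the 61 s allowed. The gripper never touched the clamp. The hook went in at mid-loop and was lifted clear of the strap before I carried the rod back.

**Clamp:** it lies flat on the open table. In the top view its knob end is about 29 mm in front of the rail.

**Other things:** comparing the top and scene pictures from before and after, only the clamp and the arm had changed. At that check's threshold, the rod, rest, both canvases, bottle and jar showed no change. The gripper had backed off and the wrist force was near zero.

**Disagreements:**
- The two-view height of the handle's top came out at 69 mm where the text gives 72. The scene and wrist rays to the far end of the rod gave 62, as stated, and I used that.
- Some early strap positions picked from the scene picture were up to about 14 mm off the wrist view, so I used the wrist view for the strap.

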